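Ready the ball dish for pouring

ROBOT

A 6-joint arm with a two-finger parallel gripper is mounted at the origin on a cart in front of the work surface, level with it; the furniture and walls round the work are solid. World frame = base frame: x ahead of the robot, y to its left, z up, the work surface at z = 0. Lengths are in mm, angles in degrees, forces in N, time in s.
With the tool pointing down it reaches from about 350 to 850 mm from the base axis. Payload 8.1 kg.
Tool frame: the origin (TCP) lies between the finger pads; the fingertips stand 22 mm ahead of it and the grasp point (between the pads) lies 3 mm ahead of it; z points along the fingers, y is the line along which they close (so a half turn about z gives the same grasp; the last joint's range is limited). The gripper opens to 85 mm and grips with 20 to 120 N. Pads are 22 mm wide; open, the fingers measure 114 mm over their backs; the gripper's body (76 mm by 85 mm) begins 54 mm behind the grasp point. The pads swing forward as they close: fully open they stand 13 mm farther back than shut.
Start: joints at [-75.711, 7.471, 85.268, -0, 87.261, -4.893], TCP at [197.168, -566.683, 253.292] pointing down, gripper open.
Joint ranges: [-169.43, 169.43], [-51.17, 129.36], [1.28, 143.12], [-76.62, 256.62], [0, 156.53], [-152.29, 152.29]. Speed limits (degrees/s): [136.94, 136.94, 159.86, 180, 180, 180].

INTERFACE

Orientations are given as [roll, pitch, yaw] about the fixed x, y, z axes, in that order (R = Rz(yaw) Ry(pitch) Rx(roll)).
In Python, from bench import sense, snapshot, calibration, hand_in gives the robot as it stands.
- The arm moves only by the shell command python3 -m crank 'ROWS' [FORCE]. ROWS is JSON, a list of rows, each a list of 5 numbers: the shift along the tool's x, y, z in cm, then the turn about the tool's z in rad, then the finger opening in cm, from 0 to 8.54. A call has 1 to 20 rows; each row is the pose to reach, as a shift and turn from the pose commanded when the call began, along the tool's axes at that moment; what a row does not reach only later rows make up. A row lasts 1/10 s, in which the tool goes at most 50 mm and 8.59 degrees, less where a joint would pass 70% of its speed; a pose out of reach is approached as far as the arm can. A call with a gripper value outside its range is refused whole. The fingers move at their own pace and stop on an object; FORCE is the grip in N (left out, the last holds). Time passes only in rows, so rows that repeat a pose let the fingers close. It gives the time, the measured TCP pose, the force, the opening and the grip force at its end, in the units of the state.
- sense(): the state, without advancing time (a new reading comes with each control period).
- snapshot(name): name is "scene" or "side" or "wrist"; returns (picture, depth): 400x640x3 uint8, red, green, blue; 400x640 float32, mm along the optical axis (not along the pixel's ray), 0 where there is no reading.
- calibration(name): a dict with "fovy" (degrees; the focal length in pixels is half the picture's height over the tangent of half this angle, whatever the lens; pixels are square), "cx", "cy" (the principal point, pixels), "rvec" (rotation vector, rad) and "tvec" (3), from world to camera coordinates, as OpenCV has them; the wrist camera has in their place "tool_from_camera" (4x4, takes a point from camera to tool coordinates, whose origin is the TCP and whose axes are the flange's). Camera axes: x right, y down, z forward; pixel columns grow to the right and rows downward; lengths in mm; the calibration is good to about 2 mm. A picture is of the moment at which its call begins: read the wrist's pose just before it. calibration takes no time and is no camera call.
- hand_in(): hands the job in; it is judged then, once.
The state is a dict: "time": time; "joint_pos": joint angles; "qd": joint speeds; "joint_efforts": joint torques, N m; "tool_pos": TCP position; "tcp_rot": TCP orientation; "ft_force": force on the tool from outside, world axes, zero at the start; "wrist_torque": the same for the moment, N m; "finger_gap": finger opening in mm; "grip_force": force on a finger pad.
Only numpy, scipy, OpenCV 4.12 (cv2) and the standard library are available. Lean on these libraries where they do the work, as an engineer would, in place of code of your own. Each camera call takes 0.05 s, during which the arm holds its last target. There are 200 camera calls.

TASK

Take the red ball from its brass tube and set it in the hollow in the middle of the aluminium dish while the dish stands on its pedestal. Then take the dish by its wooden post, lift it straight up, roughly 8 cm clear of the pedestal, and turn it a quarter turn so that its yellow pouring lip points at the grey tub, keeping it level and the ball in the middle, without knocking against the tub or the red bin. Finish still holding the dish like that, level and still above the pedestal; do not pour and do not put it down.

Things in the scene. Friction and masses are not known exactly. Their poses are not given: they have to be found in the camera images.
- ball: red plastic ball, 40 mm in diameter, about 50 g (mass varies); origin at its centre. At first it rests loose on the open top of the brass tube, centre 17 mm above the tube's top.
- ball_stub: fixed upright brass tube, 28 mm outside diameter, top 50 mm above the bench, on a steel foot 56 mm wide and 6 mm thick; origin in the centre of its underside on the bench.
- dish: loose aluminium dish, 140 mm across, 140 g. Origin: centre of its flat underside, 60 mm above the bench at first; z up. +x: yellow lip (first towards the robot); -x: wooden post. Inside a shallow cone, 10 mm high near the middle, 17 mm at 58 mm radius, rim 30 mm. A dark hollow 16 mm wide in the middle seats the ball, its centre then 28 mm above the origin.
- dish_post (a point): point on the axis of the dish's grip post, 18 mm below its top: a square upright wooden post 18 x 18 mm, sides along the dish's x and y, free from 30 to 84 mm above the dish's origin; axis at -90 mm along the dish's x. The point lies 66 mm above the dish's origin.
- dish_lip (a point): end of the yellow pouring lip, at +86 mm along the dish's x, 30 mm above the dish's origin.
- stand: fixed steel pedestal on which the dish stands: top disc 68 mm across, 60 mm above the bench, foot 90 mm across; origin in the centre of its underside on the bench.
- grey_tub: open empty grey plastic tub, 102 mm across, 100 mm tall, beside the pedestal about 190 mm from its axis, to the left or to the right; origin in the centre of its underside. It stands fast.
- red_bin: open red bin of screws, 134 x 114 x 62 mm, on the pedestal's other side, about 190 mm from its axis; origin in the centre of its underside. It stands fast.
Not all that is in view belongs to the job. Several things have the shape of the ball; the one meant has the colours described above.

How it is judged:
By the outcome, as a careful person would: the job done as asked, in the order asked, and still so for the second after the job is handed in, while the arm keeps its last pose, push and grip.
It also fails if it takes over 56 s, if anything falls off the work surface, if the arm or the gripper's body presses on something with over 40 N, if the wrist force passes 120 N, or if a joint passes its speed limit or range.

## Working session

There is one attempt and no reset: what is moved stays moved. The work goes in short steps, Python scripts to look and compute and a shell command to move; the robot and the scene stay as the last step left them, time stands still between calls to the robot, and variables do not carry over. Pictures are saved under pics/ and viewed, at most 10 in all, crops included, and the job is handed in when it is done.

```bash
mkdir -p pics; cat > h.py <<'E'
import numpy as np, cv2
from bench import sense, snapshot, calibration
from scipy.spatial.transform import Rotation as R
def cam(name, s=None):
    c=calibration(name); f=200/np.tan(np.radians(c["fovy"])/2)
    if name=="wrist":
        s=s or sense(); T=np.eye(4); T[:3,:3]=R.from_euler("xyz",s["tcp_rot"],degrees=True).as_matrix(); T[:3,3]=s["tool_pos"]
        M=T@np.array(c["tool_from_camera"]); 
    else:
        M=np.eye(4); r=R.from_rotvec(np.ravel(c["rvec"])).as_matrix(); M[:3,:3]=r.T; M[:3,3]=-r.T@np.ravel(c["tvec"])
    return M,f,c["cx"],c["cy"]
def ray(C,u,v):
    M,f,cx,cy=C; return M[:3,3], M[:3,:3]@np.array([(u-cx)/f,(v-cy)/f,1])
def plane(C,u,v,z):
    o,d=ray(C,u,v); return o+d*(z-o[2])/d[2]
def pt(C,D,u,v):
    o,d=ray(C,u,v); return o+d*D[int(v),int(u)]
def cloud(C,D):
    M,f,cx,cy=C; v,u=np.mgrid[:400,:640]; P=np.stack([(u-cx)/f*D,(v-cy)/f*D,D],-1)
    return P@M[:3,:3].T+M[:3,3]
def save(n,im): cv2.imwrite("pics/"+n+".png",im[...,::-1])
E
python3 - <<'E'
from h import *
print(sense())
for n in ("scene","side","wrist"):
    C=cam(n); im,D=snapshot(n); save(n,im); np.savez("/tmp/"+n,im=im,D=D); print(n,C, calibration(n))
E
```

```text
{'time': 0.0, 'joint_pos': array([-7.57120448e+01,  7.51531017e+00,  8.53289439e+01,  9.48478379e-04,
        8.72607090e+01, -4.89310508e+00]), 'qd': array([-0.02584597, -0.05854065,  0.00980989,  0.14327089, -0.03662234,
       -0.0405666 ]), 'joint_efforts': array([-4.43241288e-04, -5.69407010e+01, -5.00543618e+01, -2.81649436e-04,
        1.51442410e-02, -7.92522570e-06]), 'tool_pos': array([ 197.03471381, -566.19512552,  252.24549225]), 'tcp_rot': array([-1.79895500e+02, -9.89689526e-03,  1.91810051e+01]), 'ft_force': array([ 0.1887646 , -0.74154572, -0.05778883]), 'wrist_torque': array([ 0.01931794, -0.00049421, -0.01415231]), 'grip_force': 0.0, 'finger_gap': 84.9182615467399}
scene (array([[ 5.21178643e-01, -4.08474643e-01,  7.49347242e-01,
        -4.06986054e+02],
       [-8.53267529e-01, -2.67428534e-01,  4.47679019e-01,
        -5.42799368e+02],
       [ 1.75313073e-02, -8.72714412e-01, -4.87916189e-01,
         6.89960781e+02],
       [ 0.00000000e+00,  0.00000000e+00,  0.00000000e+00,
         1.00000000e+00]]), np.float64(407.98749260912757), 326.741588214623, 199.10367
[... 983 characters left out ...]
 -5.45377113e+02],
       [-1.97295977e-03,  2.66555656e-01, -9.63817508e-01,
         3.73170228e+02],
       [ 0.00000000e+00,  0.00000000e+00,  0.00000000e+00,
         1.00000000e+00]]), np.float64(292.3068366316099), 320.9068393015325, 196.55916793627785) {'fovy': 68.7608457781931, 'cx': 320.9068393015325, 'cy': 196.55916793627785, 'tool_from_camera': array([[ 6.02210864e-04, -9.63775960e-01, -2.66712459e-01,
         6.69578244e+01],
       [ 9.99999796e-01,  6.37390821e-04, -4.53342502e-05,
         1.00930152e+00],
       [ 2.13692134e-04, -2.66712378e-01,  9.63776147e-01,
        -1.20853397e+02],
       [ 0.00000000e+00,  0.00000000e+00,  0.00000000e+00,
         1.00000000e+00]])}
```

View pics/scene.png

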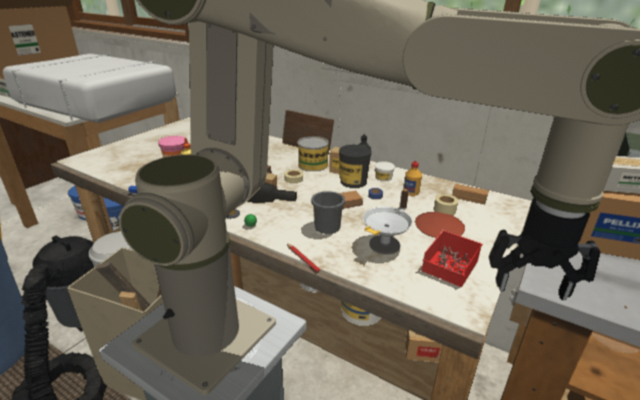

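View pics/side.png

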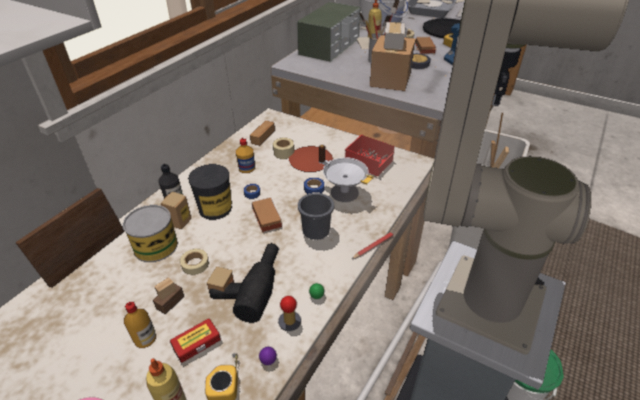

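In the side view the red ball is at (289,303) on its brass tube. Things it could be confused with: green ball (317,291), purple ball (268,356), red bottle caps (131,308) and (243,143), red tin (196,340) and red disc (311,158). I choose (289,303). The dish is at (345,175), its post at (322,152), its lip at (368,181), the tub at (316,215) and the red bin at (369,155).

```bash
python3 - <<'E'
from h import *
d=np.load("/tmp/side.npz"); im,D=d["im"],d["D"]; C=cam("side")
save("crop",cv2.resize(im[270:375,235:355],None,fx=5,fy=5,interpolation=cv2.INTER_NEAREST))
hsv=cv2.cvtColor(im,cv2.COLOR_RGB2HSV)
def blob(name,m,x0,y0,x1,y1,z):
    k=np.zeros(m.shape,bool);k[y0:y1,x0:x1]=m[y0:y1,x0:x1]
    v,u=np.nonzero(k); print(name,len(u),u.min(),u.max(),v.min(),v.max(),"c",u.mean(),v.mean(),plane(C,u.mean(),v.mean(),z),"depth med",np.median(P[k],0)); return k
P=cloud(C,D)
H,S,V=[hsv[...,i].astype(int) for i in range(3)]
red=((H<8)|(H>172))&(S>150)&(V>80)
blob("ball",red,275,288,305,318,67)
# ball from extents
yel=(H>15)&(H<32)&(S>150)&(V>150)
blob("lip",yel,355,165,385,195,90)
post=(V<90); blob("post",post&(P[...,2]>85),312,140,332,166,130)
# dish rim: z≈90 points
m=(abs(P[...,2]-90)<4); m[:150]=0;m[200:]=0;m[:,:318]=0;m[:,375:]=0
q=P[m]; print("rim",len(q),q.min(0),q.max(0))
(a,b),r=cv2.minEnclosingCircle(q[:,:2].astype(np.float32)); print("rim circle",a,b,r)
m=(abs(P[...,2]-100)<4); m[:190]=0;m[225:]=0;m[:,:290]=0;m[:,340:]=0
q=P[m];print("tub",len(q),cv2.minEnclosingCircle(q[:,:2].astype(np.float32)))
k=blob("bin",red,340,130,400,180,62)
q=P[k&(P[...,2]>50)];print(cv2.minAreaRect(q[:,:2].astype(np.float32)))
d=np.load("/tmp/scene.npz"); im,D=d["im"],d["D"]; C=cam("scene");P=cloud(C,D)
m=(abs(P[...,2]-90)<4); m[:200]=0;m[250:]=0;m[:,:358]=0;m[:,415:]=0
q=P[m]; print("scene rim",len(q),cv2.minEnclosingCircle(q[:,:2].astype(np.float32)))
for u,v,z in((371,230,90),(404,192,144),(386,222,70)): print(u,v,plane(C,u,v,z),pt(C,D,u,v))
E
```

```text
ball 198 281 295 296 312 c 287.95959595959596 304.0808080808081 [400.86296729 302.14451     67.        ] depth med [394.32780915 309.66031278  80.47854925]
lip 21 364 370 177 182 c 367.14285714285717 179.38095238095238 [ 435.25270807 -180.02721923   90.        ] depth med [ 435.59131963 -181.87897908   88.84171433]
post 93 319 324 147 162 c 321.51612903225805 154.25806451612902 [ 589.46514941 -174.77786266  130.        ] depth med [ 597.75253479 -190.38159911  117.25666566]
rim 219 [ 421.80387384 -255.50948567   86.00371726] [608.32290945 -34.90069499  93.93097315]
rim circle 509.68023681640625 -145.13006591796875 110.67304229736328
tub 224 ((504.0216064453125, 2.946786880493164), 52.850440979003906)
bin 205 346 384 135 166 c 357.780487804878 151.54634146341462 [ 541.93337056 -332.89712635   62.        ] depth med [ 570.69887808 -364.75158892   44.86227505]
((281.727294921875, 180.37322998046875), (85.60061645507812, 1368.1502685546875), 26.53691864013672)
scene rim 211 ((513.017578125, -190.9532470703125), 91.37413787841797)
371 230 [ 435.13893239 -178.90823017   90.        ] [ 437.38308562 -177.93850776   88.40118278]
404 192 [ 587.64211948 -204.62010716  144.        ] [ 592.15220444 -203.08665251  141.52437185]
386 222 [ 523.6540725  -184.59537208   70.        ] [ 530.46055742 -181.97555157   65.46575138]
```

View pics/crop.png

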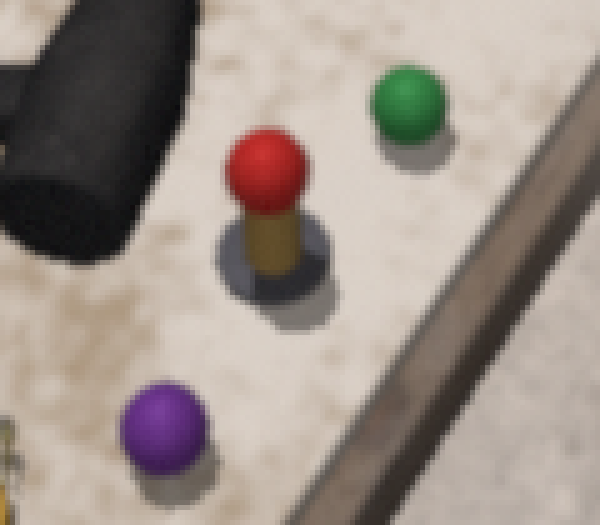

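The crop confirms a red ball on a brass tube with a dark foot, at about (400,302,67). The green ball, purple ball and black drill are all clear of it. I'm going to hover above it with the fingers closing along world y.

```bash
python3 -m crank '[[37.1,-20.6,0,0.15,8.5],[37.1,-20.6,0,0.15,8.5],[37.1,-20.6,0,0.15,8.5],[37.1,-20.6,0,0.15,8.5],[37.1,-20.6,0,0.15,8.5],[37.1,-20.6,0,0.15,8.5],[37.1,-20.6,0,0.15,8.5],[37.1,-20.6,0,0.15,8.5],[37.1,-20.6,0,0.15,8.5],[47.2,-43.6,0,0.335,8.5],[47.2,-43.6,0,0.335,8.5],[47.2,-43.6,0,0.335,8.5],[47.2,-43.6,0,0.335,8.5],[47.2,-43.6,0,0.335,8.5],[47.2,-43.6,0,0.335,8.5],[47.7,-75.4,5.3,0.335,8.5],[47.7,-75.4,5.3,0.335,8.5],[47.7,-75.4,5.3,0.335,8.5],[47.7,-75.4,5.3,0.335,8.5],[47.7,-75.4,5.3,0.335,8.5]]'; python3 -c "
from h import *
s=sense();print(s['tool_pos'],s['tcp_rot'],s['joint_pos'],s['time'])"
```

```text
time: 2.15
tool_pos: [421.7, 235.3, 211.9]
tcp_rot: [180.0, -0.0, -0.1]
ft_force: [0.3, 0.4, 0.2]
finger_gap: 85.0
grip_force: 0.0
[421.70372584 235.32665778 211.86660946] [ 1.79989666e+02 -2.44622567e-02 -5.61597857e-02] [ 2.30907981e+01 -9.66564424e+00  1.06529305e+02 -1.92564507e-02
  8.31179085e+01  1.13149264e+02] 2.15
```

```bash
python3 -m crank '[[-2,-5,1.2,0,8.5],[-2,-5.5,1.2,0,8.5],[-2,-5.5,1.2,0,8.5],[-2,-5.5,1.2,0,8.5]]'; python3 - <<'E'
from h import *
s=sense(); C=cam("wrist",s); im,D=snapshot("wrist"); save("w1",im); np.savez("/tmp/w1",im=im,D=D)
print(s["tool_pos"],s["tcp_rot"])
hsv=cv2.cvtColor(im,cv2.COLOR_RGB2HSV);H,S,V=[hsv[...,i].astype(int) for i in range(3)]
m=(((H<8)|(H>172))&(S>150)&(V>60)).astype(np.uint8)
n,l,st,ce=cv2.connectedComponentsWithStats(m)
for i in range(1,n):
    if st[i,4]>150:
        print(st[i],ce[i],plane(C,*ce[i],67), D[l==i].min())
E
```

```text
time: 2.55
tool_pos: [402.9, 288.4, 200.2]
tcp_rot: [180.0, -0.0, -0.0]
ft_force: [0.6, 0.0, -0.3]
finger_gap: 85.0
grip_force: 0.0
[402.93383203 288.41070615 200.24537878] [ 1.79954899e+02 -1.06785675e-02 -1.59609747e-02]
[  70    0  124   74 3029] [142.25024761  34.29943876] [531.50675794 426.86408599  67.        ] 0.0
[ 287  177   40   41 1275] [306.46352941 196.83137255] [399.68543151 300.21655144  67.        ] 0.0
[ 547  218   93   45 1025] [595.1804878 240.3795122] [357.15414239  28.88300293  67.        ] 0.0
```

View pics/w1.png

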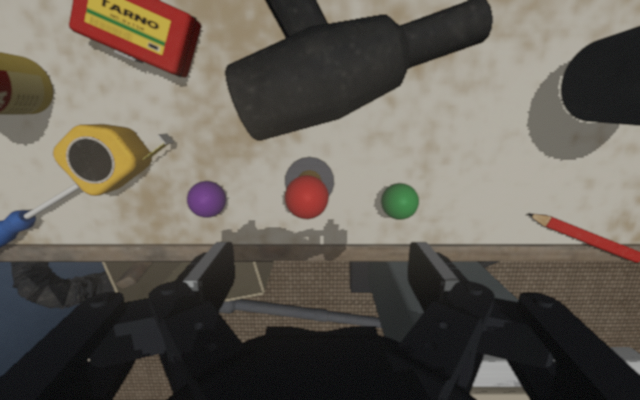

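The wrist view shows the red ball at (306,197), between the purple ball (206,199) and the green one (400,200). That puts it at about (400,301), which agrees with the side view.

```bash
python3 -m crank '[[-0.3,-1.2,3,0,7.5],[-0.3,-1.2,6,0,7],[-0.3,-1.2,9,0,7],[-0.3,-1.2,9,0,7],[-0.3,-1.2,9,0,7]]'
```

```text
time: 3.1
tool_pos: [400.0, 300.2, 110.7]
tcp_rot: [180.0, 0.0, -0.1]
ft_force: [0.7, 0.2, 1.0]
finger_gap: 70.2
grip_force: 0.0
```

```bash
python3 -m crank '[[0,-0.05,2,0,6],[0,-0.05,3.3,0,5.5],[0,-0.05,3.3,0,5],[0,-0.05,3.3,0,4.5],[0,-0.05,3.3,0,4.2],[0,-0.05,3.3,0,3.8],[0,-0.05,3.3,0,3.5],[0,-0.05,3.3,0,3.5],[0,-0.05,3.3,0,3.5]]' 25
```

```text
time: 4.0
tool_pos: [400.2, 302.2, 78.6]
tcp_rot: [-180.0, -0.1, -0.0]
ft_force: [-0.4, -2.5, 5.1]
finger_gap: 38.7
grip_force: 24.4
```

```bash
python3 -m crank '[[0,0,-3,0,3.5],[0,0,-7,0,3.5],[0,0,-11,0,3.5],[0,2,-14,0,3.5],[1,5,-15,0,3.5],[2,9,-15,0,3.5],[3,13,-15,0,3.5],[4,17,-15,0,3.5],[5,21,-15,0,3.5],[6,25,-15,0,3.5],[7,29,-15,0,3.5],[7.5,32,-15,0,3.5],[7.5,34,-15,0,3.5],[7.5,35,-15,0,3.5],[7.5,35,-15,0,3.5],[7.5,35,-15,0,3.5]]'
python3 - <<'E'
from h import *
s=sense(); C=cam("wrist",s); im,D=snapshot("wrist"); save("w2",im); np.savez("/tmp/w2",im=im,D=D)
print(s["tool_pos"],s["tcp_rot"])
np.save("/tmp/C2.npy",C[0])
E
```

```text
time: 5.6
tool_pos: [474.3, -47.5, 227.3]
tcp_rot: [-180.0, -0.0, -0.0]
ft_force: [0.4, 0.8, -1.1]
finger_gap: 38.2
grip_force: 25.5
[474.27510267 -47.4723311  227.33990207] [-1.79970207e+02 -8.87592986e-03 -1.00424514e-02]
```

View pics/w2.png

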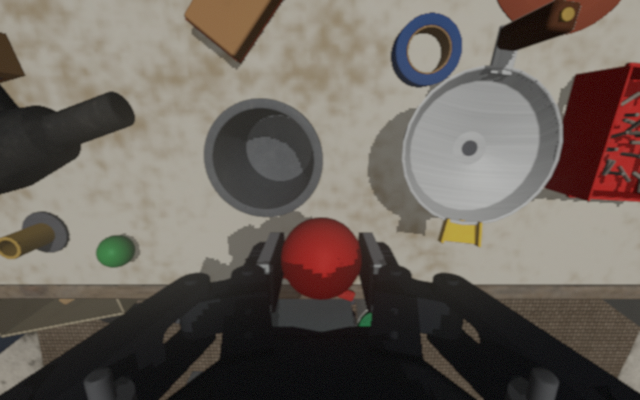

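The ball is held at (320,258). The dish hollow is at (470,148), the lip at (462,232) and the post top at (568,14).

```bash
python3 - <<'E'
from h import *
d=np.load("/tmp/w2.npz"); im=d["im"]; D=d["D"]; c=cam("wrist"); C=(np.load("/tmp/C2.npy"),)+c[1:]
hsv=cv2.cvtColor(im,cv2.COLOR_RGB2HSV);H,S,V=[hsv[...,i].astype(int) for i in range(3)]
k=np.zeros(V.shape,np.uint8);k[136:161,457:483]=(V[136:161,457:483]<110);v,u=np.nonzero(k);print("hollow",len(u),u.mean(),v.mean());h=plane(C,u.mean(),v.mean(),69);print(h)
y=((H>15)&(H<32)&(S>150)&(V>120)).astype(np.uint8);y[:,:430]=0;y[:,495:]=0;y[:210]=0;y[260:]=0
v,u=np.nonzero(y);print("lip",u.min(),u.max(),v.min(),v.max());bx=cv2.boxPoints(cv2.minAreaRect(np.c_[u,v].astype(np.float32)));print(bx)
low=bx[np.argsort(bx[:,1])[2:]].mean(0);l=plane(C,*low,90);print("lip end",l)
p=plane(C,568,14,144);print("post top",p)
for n,a,b in(("h-l",h,l),("p-h",p,h),("p-l",p,l)):
    e=(b-a)[:2];print(n,np.hypot(*e),np.degrees(np.arctan2(e[1],e[0])))
P=cloud(C,D);m=abs(P[...,2]-90)<3;m[:60]=0;m[225:]=0;m[:,:400]=0;m[:,:]&=np.hypot(P[...,0]-h[0],P[...,1]-h[1])<78
q=P[m];A=np.c_[2*q[:,:2],np.ones(len(q))];w=np.linalg.lstsq(A,(q[:,:2]**2).sum(1),rcond=None)[0];print("rim",len(q),w[:2],np.sqrt(w[2]+w[0]**2+w[1]**2))
g=P[15:16,566:570];print(g)
# bin,tub
m=(abs(P[...,2]-100)<4);m[:,:190]=0;m[:,340:]=0;q=P[m];print("tub",cv2.minEnclosingCircle(q[:,:2].astype(np.float32)))
E
```

```text
hollow 164 469.2073170731707 147.65853658536585
[ 512.46322123 -188.92500946   69.        ]
lip 441 480 220 245
[[440.7723  241.27724]
 [442.9703  219.29704]
 [481.18814 223.11882]
 [478.99014 245.09901]]
lip end [ 423.84824787 -181.75320607   90.        ]
post top [ 602.19186821 -201.14830914  144.        ]
h-l 88.90471454026853 175.37301209226786
p-h 90.5573803908874 172.2426231512848
p-l 179.395141901283 173.79340016469558
rim 2981 [ 512.63646784 -188.40246591] 67.24580952304878
[[[ 600.81612827 -197.9478454   146.81577558]
  [ 601.12177139 -199.33040111  145.77746442]
  [ 600.82576445 -199.1905645   146.78415034]
  [ 600.67248061 -199.40873415  147.30572025]]]
tub ((504.7586669921875, 1.264886498451233), 51.058719635009766)
```

```bash
python3 -m crank '[[1,4,0,0,3.5],[2,8,0,0,3.5],[3,12,0,0,3.5],[3.9,14.1,2,0,3.5],[3.9,14.1,5,0,3.5],[3.9,14.1,8,0,3.5],[3.9,14.1,9.2,0,3.5],[3.9,14.1,9.2,0,3.5],[3.9,14.1,9.2,0,3.5],[3.9,14.1,9.2,0,3.5]]'
```

```text
time: 6.65
tool_pos: [514.6, -189.3, 137.4]
tcp_rot: [179.9, -0.2, 0.0]
ft_force: [0.9, -0.3, -0.4]
finger_gap: 38.1
grip_force: 25.6
```

```bash
python3 -m crank '[[-0.1,-0.05,1.5,0,3.5],[-0.1,-0.05,2.8,0,3.5],[-0.1,-0.05,3.2,0,3.5],[-0.1,-0.05,3.5,0,3.5],[-0.1,-0.05,3.5,0,3.5],[-0.1,-0.05,3.5,0,3.5]]'; python3 -c "
from h import *
im,D=snapshot('side');save('s2',cv2.resize(im[120:230,270:420],None,fx=4,fy=4))"
```

```text
time: 7.25
tool_pos: [512.4, -188.8, 100.3]
tcp_rot: [180.0, -0.0, -0.0]
ft_force: [0.3, 0.5, -0.1]
finger_gap: 38.7
grip_force: 25.6
```

View pics/s2.png

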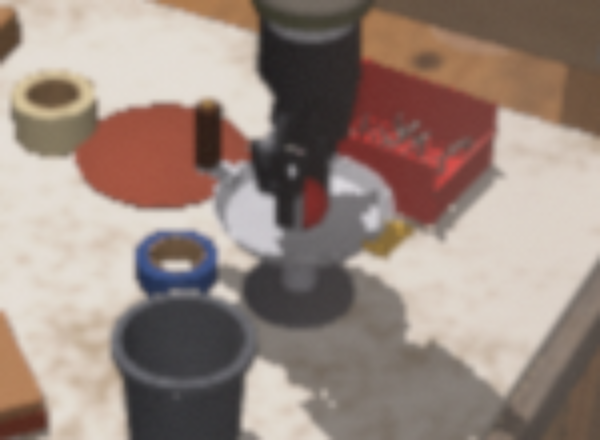

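The ball hangs inside the dish over the middle, with no contact yet.

```bash
python3 -m crank '[[0.05,0,0.1,0,3.5],[0.05,0,0.1,0,3.5]]'; python3 -m crank '[[0,0,0.1,0,3.5],[0,0,0.1,0,3.5]]'; python3 -c "
from h import *
s=sense();print(s['tool_pos'],s['ft_force'])"
```

```text
time: 7.5
tool_pos: [513.0, -188.8, 99.4]
tcp_rot: [180.0, -0.0, -0.0]
ft_force: [-0.3, 0.5, 0.1]
finger_gap: 38.1
grip_force: 25.6
time: 7.7
tool_pos: [513.3, -188.8, 99.1]
tcp_rot: [180.0, -0.1, -0.0]
ft_force: [-0.4, 1.8, 5.7]
finger_gap: 38.5
grip_force: 26.0
[ 513.34651052 -188.83568538   99.11096334] [-0.40923937  1.78874764  5.65444324]
```

```bash
python3 -m crank '[[0,0,0,0,3.9],[0,0,0,0,4.1],[0,0,0,0,4.4],[0,0,0,0,4.8],[0,0,0,0,5.4],[0,0,0,0,5.6],[0,0,-2,0,5.6],[0,0,-5,0,5.6],[0,0,-9,0,5.6],[0,0,-13,0,5.6],[0,0,-13,0,5.6],[0,0,-13,0,5.6]]'
python3 - <<'E'
from h import *
s=sense(); C=cam("wrist",s); im,D=snapshot("wrist"); save("w3",im); np.savez("/tmp/w3",im=im,D=D);np.save("/tmp/C3.npy",C[0])
print(s["tool_pos"])
hsv=cv2.cvtColor(im,cv2.COLOR_RGB2HSV);H,S,V=[hsv[...,i].astype(int) for i in range(3)]
m=(((H<8)|(H>172))&(S>150)&(V>60)).astype(np.uint8)
n,l,st,ce=cv2.connectedComponentsWithStats(m)
for i in range(1,n):
    if st[i,4]>150: print(st[i],ce[i],plane(C,*ce[i],88))
E
```

```text
time: 8.9
tool_pos: [513.6, -189.1, 229.7]
tcp_rot: [179.9, -0.2, -0.0]
ft_force: [0.4, 0.5, -0.4]
finger_gap: 55.8
grip_force: 0.0
[ 513.57086397 -189.052328    229.71507536]
[ 346    0  146   67 6276] [417.71223709  26.48581899] [ 650.4393974  -268.16724773   88.        ]
[  442   110   138   131 11475] [507.92383442 171.97917211] [ 531.86307921 -360.88370003   88.        ]
[306 176  34  33 852] [322.43779343 191.9471831 ] [ 513.05677714 -191.78647492   88.        ]
```

View pics/w3.png

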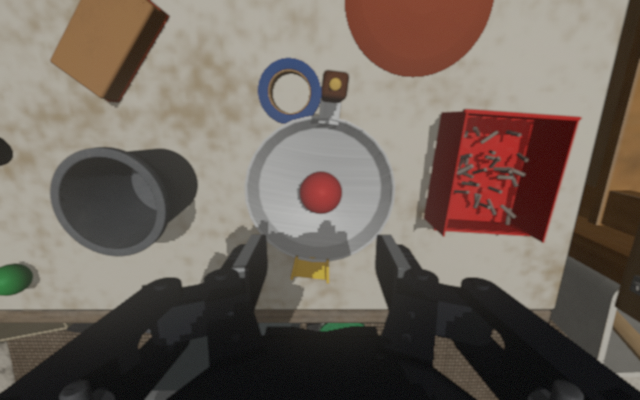

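The ball is at (321,192) in the middle of the dish. The post top is at (336,85) and the lip at (311,270).

```bash
python3 - <<'E'
from h import *
d=np.load("/tmp/w3.npz"); im=d["im"]; D=d["D"]; c=cam("wrist"); C=(np.load("/tmp/C3.npy"),)+c[1:]
hsv=cv2.cvtColor(im,cv2.COLOR_RGB2HSV);H,S,V=[hsv[...,i].astype(int) for i in range(3)]
P=cloud(C,D)
m=(abs(P[...,2]-90)<3)&(np.hypot(P[...,0]-512.5,P[...,1]+188.7)<78)&(np.hypot(P[...,0]-512.5,P[...,1]+188.7)>50)
q=P[m];A=np.c_[2*q[:,:2],np.ones(len(q))];w=np.linalg.lstsq(A,(q[:,:2]**2).sum(1),rcond=None)[0];print("rim",len(q),w[:2])
y=((H>15)&(H<32)&(S>150)&(V>120)).astype(np.uint8);y[:,:280]=0;y[:,340:]=0;y[:250]=0;y[290:]=0
v,u=np.nonzero(y);bx=cv2.boxPoints(cv2.minAreaRect(np.c_[u,v].astype(np.float32)));l=plane(C,*bx[np.argsort(bx[:,1])[2:]].mean(0),90);print("lip",l)
k=np.zeros(V.shape,np.uint8);k[72:98,325:347]=((H[72:98,325:347]>15)&(V[72:98,325:347]>110)&(S[72:98,325:347]>80));v,u=np.nonzero(k);print(len(u),u.mean(),v.mean());p=plane(C,u.mean(),v.mean(),144);print("post",p)
b=plane(C,321,192,88);print("ball",b)
e=(l-p)[:2];print(np.hypot(*e),np.degrees(np.arctan2(e[1],e[0])))
E
```

```text
rim 2867 [ 512.26357606 -188.83395571]
lip [ 426.179271   -179.83448074   90.        ]
133 335.0451127819549 83.51127819548873
post [ 601.67748273 -199.62900766  144.        ]
ball [ 513.00609419 -190.45225919   88.        ]
176.61100084375354 173.56477873136083
```

```bash
python3 -m crank '[[2,0.2,0,-0.15,5.2],[4,0.4,0,-0.3,5.2],[6,0.6,0,-0.44,5.2],[8.8,1,0,-0.58,5.2],[8.8,1,0,-0.72,5.2],[8.8,1,0,-0.86,5.2],[8.8,1,1,-1,5.2],[8.8,1,2,-1.14,5.2],[8.8,1,3,-1.28,5.2],[8.8,1,4,-1.42,5.2],[8.8,1,5,-1.459,5.2],[8.8,1,5.5,-1.459,5.2],[8.8,1,5.5,-1.459,5.2],[8.8,1,5.5,-1.459,5.2]]'
python3 - <<'E'
from h import *
s=sense(); C=cam("wrist",s); im,D=snapshot("wrist"); save("w4",im)
print(s["tool_pos"],s["tcp_rot"],s["joint_pos"])
E
```

```text
time: 10.35
tool_pos: [600.5, -198.6, 172.7]
tcp_rot: [-179.9, -0.0, 83.5]
ft_force: [-0.5, -0.3, -0.4]
finger_gap: 52.1
grip_force: 0.0
[ 600.47832696 -198.57012234  172.67724518] [-1.79942252e+02 -1.78802201e-02  8.35139731e+01] [-2.29421828e+01  1.52416820e+01  8.49706518e+01  8.01298502e-04
  7.98481141e+01 -1.64563066e+01]
```

View pics/w4.png

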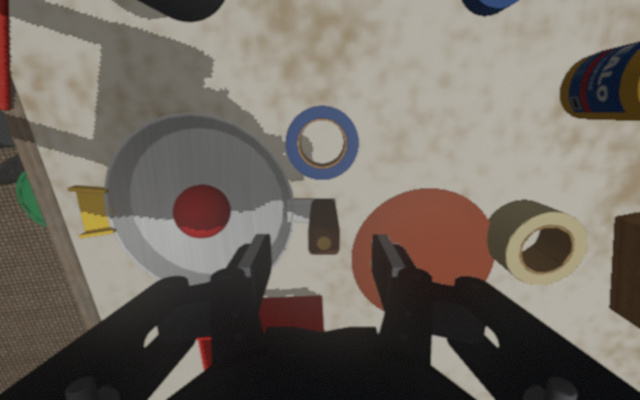

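The post top is at (324,243), centred between the pads and square to them. I'm descending and gripping.

```bash
python3 -m crank '[[-0.05,0.15,1,0,5.2],[-0.05,0.15,2,0,5.2],[-0.05,0.15,3,0,5.2],[-0.05,0.15,4,0,5.2],[-0.05,0.15,4.3,0,5.2],[-0.05,0.15,4.3,0,5.2],[-0.05,0.15,4.3,0,4.4],[-0.05,0.15,4.3,0,3.6],[-0.05,0.15,4.3,0,2.8],[-0.05,0.15,4.3,0,2.3]]' 60; python3 -c "
from h import *
s=sense();print(s['tool_pos'],s['tcp_rot'],s['ft_force'])"
```

```text
time: 11.4
tool_pos: [602.4, -199.5, 130.7]
tcp_rot: [180.0, 0.0, 83.6]
ft_force: [0.4, 0.3, 0.4]
finger_gap: 22.7
grip_force: 0.0
[ 602.42884819 -199.46297471  130.66985167] [1.79959855e+02 1.11859839e-02 8.35828891e+01] [0.44332079 0.25092827 0.365363  ]
```

```bash
python3 -m crank '[[0,0,0,0,2.0],[0,0,0,0,1.8],[0,0,0,0,1.7],[0,0,0,0,1.5],[0,0,0,0,1.2],[0,0,0,0,1.2],[0,0,0,0,1.2]]' 80; python3 -c "
from h import *
s=sense();print(s['tool_pos'],s['tcp_rot'],s['ft_force'],s['wrist_torque'])"
```

```text
time: 12.1
tool_pos: [602.3, -199.4, 130.5]
tcp_rot: [180.0, 0.0, 83.6]
ft_force: [-1.3, 1.5, 4.0]
finger_gap: 16.7
grip_force: 78.1
[ 602.2999781  -199.37255045  130.49791731] [1.79983445e+02 2.26010270e-03 8.35817127e+01] [-1.29193341  1.51301499  4.01585197] [ 0.19830578  0.46990343 -0.09196357]
```

```bash
python3 -m crank '[[0,0,-0.2,0,1.2],[0,0,-0.6,0,1.2],[0,0,-1.1,0,1.2],[0,0,-1.7,0,1.2],[0,0,-2.3,0,1.2],[0,0,-3,0,1.2],[0,0,-3.7,0,1.2],[0,0,-4.4,0,1.2],[0,0,-5.1,0,1.2],[0,0,-5.8,0,1.2],[0,0,-6.5,0,1.2],[0,0,-7.1,0,1.2],[0,0,-7.6,0,1.2],[0,0,-7.9,0,1.2],[0,0,-8.1,0,1.2],[0,0,-8.2,0,1.2],[0,0,-8.2,0,1.2],[0,0,-8.2,0,1.2]]'; cat > lvl.py <<'E'
from h import *
import sys
s=sense();print(s['tool_pos'],s['tcp_rot'],s['ft_force'],s['wrist_torque'],s['finger_gap'])
C=cam("wrist",s);im,D=snapshot("wrist");P=cloud(C,D);h=s["tool_pos"][2]
hsv=cv2.cvtColor(im,cv2.COLOR_RGB2HSV)
Rt=R.from_euler("xyz",s["tcp_rot"],degrees=True).as_matrix()
c=s["tool_pos"]-90*Rt[:,1]; r=np.hypot(P[...,0]-c[0],P[...,1]-c[1])
m=(r>60)&(r<78)&(abs(P[...,2]-(h-39))<9)&(hsv[...,1]<60)
q=P[m]; A=np.c_[q[:,:2]-c[:2],np.ones(len(q))]
for _ in range(4):
    w=np.linalg.lstsq(A,q[:,2],rcond=None)[0]; k=abs(A@w-q[:,2])<2.5; A,q=A[k],q[k]
print("rim n",len(q),"slope along post->? (deg)",np.degrees(w[:2]@Rt[:2,1]),"side",np.degrees(w[:2]@Rt[:2,0]),"z",w[2],"expected c",c)
B=np.c_[2*q[:,:2],np.ones(len(q))];w=np.linalg.lstsq(B,(q[:,:2]**2).sum(1),rcond=None)[0];print("rim c",w[:2])
H,S,V=[hsv[...,i].astype(int) for i in range(3)]
m=(((H<8)|(H>172))&(S>140)&(V>50)&(np.hypot(P[...,0]-c[0],P[...,1]-c[1])<45)&(abs(P[...,2]-(h-32))<25))
v,u=np.nonzero(m)
if len(u): print("ball",len(u),(u.min()+u.max())/2,(v.min()+v.max())/2,plane(C,(u.min()+u.max())/2,(v.min()+v.max())/2,h-41))
save(sys.argv[1],im)
E
python3 lvl.py w5
```

```text
time: 13.9
tool_pos: [602.1, -199.3, 211.9]
tcp_rot: [-180.0, -0.0, 83.6]
ft_force: [-0.3, -0.4, -2.2]
finger_gap: 17.1
grip_force: 78.0
[ 602.05052587 -199.31646616  211.86777453] [-1.79972880e+02 -8.60946236e-03  8.35789560e+01] [-0.30263354 -0.4193603  -2.22970355] [-0.04228   -0.1468926 -0.0464841] 17.116968293522472
rim n 4819 slope along post->? (deg) 0.957483522779202 side 0.36498447543909884 z 169.4847161143156 expected c [ 512.61511318 -189.25142053  211.91037419]
rim c [ 514.23627787 -189.51590442]
ball 3020 167.0 232.5 [ 510.98373776 -189.76741377  170.86777453]
```

View pics/w5.png

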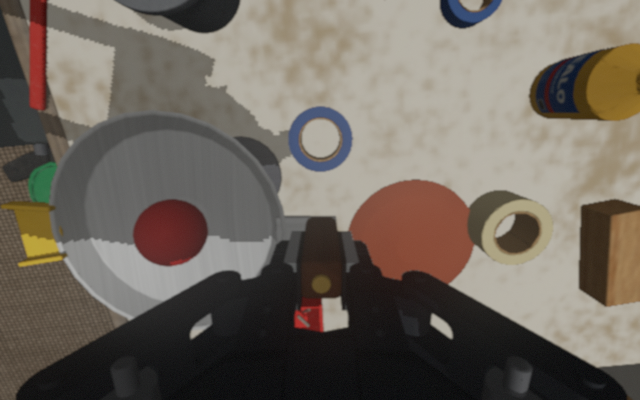

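The dish is lifted and level to within about 1°, with the ball in the middle at (171,232). Next is the turn about the dish's own axis, in two halves.

```bash
python3 -m crank '[[-0.09,0,0,0.01,1.2],[-0.27,0,0,0.03,1.2],[-0.54,-0.02,0,0.06,1.2],[-0.9,-0.05,0,0.1,1.2],[-1.35,-0.1,0,0.15,1.2],[-1.79,-0.18,0,0.2,1.2],[-2.23,-0.28,0,0.25,1.2],[-2.66,-0.4,0,0.3,1.2],[-3.09,-0.55,0,0.35,1.2],[-3.5,-0.71,0,0.4,1.2],[-3.91,-0.9,0,0.45,1.2],[-4.31,-1.1,0,0.5,1.2],[-4.7,-1.33,0,0.55,1.2],[-5.08,-1.57,0,0.6,1.2],[-5.38,-1.78,0,0.64,1.2],[-5.59,-1.95,0,0.67,1.2],[-5.8,-2.12,0,0.7,1.2],[-5.9,-2.2,0,0.715,1.2],[-5.93,-2.23,0,0.72,1.2],[-5.93,-2.23,0,0.72,1.2]]'; python3 lvl.py w6
```

```text
time: 15.95
tool_pos: [573.4, -255.8, 212.2]
tcp_rot: [180.0, -0.0, 42.3]
ft_force: [0.7, -0.5, -2.2]
finger_gap: 16.7
grip_force: 78.0
[ 573.4067916  -255.77564677  212.21483692] [ 1.79999925e+02 -2.84403045e-03  4.23322837e+01] [ 0.70508261 -0.53321871 -2.20260652] [-0.09871556 -0.12785036  0.00385157] 16.693966363721138
rim n 4875 slope along post->? (deg) 0.9837114335918855 side 0.3707888994772122 z 169.77853307564538 expected c [ 512.79816746 -189.24298802  212.21471957]
rim c [ 514.4935135  -190.68792427]
ball 3052 169.5 233.0 [ 512.68052598 -190.21386149  171.21483692]
```

```bash
python3 -m crank '[[-0.09,0,0,0.01,1.2],[-0.27,0,0,0.03,1.2],[-0.54,-0.02,0,0.06,1.2],[-0.9,-0.05,0,0.1,1.2],[-1.35,-0.1,0,0.15,1.2],[-1.79,-0.18,0,0.2,1.2],[-2.23,-0.28,0,0.25,1.2],[-2.66,-0.4,0,0.3,1.2],[-3.09,-0.55,0,0.35,1.2],[-3.5,-0.71,0,0.4,1.2],[-3.91,-0.9,0,0.45,1.2],[-4.31,-1.1,0,0.5,1.2],[-4.7,-1.33,0,0.55,1.2],[-5.08,-1.57,0,0.6,1.2],[-5.38,-1.78,0,0.64,1.2],[-5.59,-1.95,0,0.67,1.2],[-5.8,-2.12,0,0.7,1.2],[-5.9,-2.2,0,0.715,1.2],[-5.93,-2.23,0,0.72,1.2],[-5.93,-2.23,0,0.72,1.2]]'; python3 -m crank '[[0,0,0,0,1.2],[0,0,0,0,1.2],[0,0,0,0,1.2],[0,0,0,0,1.2],[0,0,0,0,1.2]]' >/dev/null; python3 lvl.py w7
```

```text
time: 18.0
tool_pos: [514.5, -279.2, 212.2]
tcp_rot: [-180.0, -0.0, 1.1]
ft_force: [1.0, 0.6, -1.8]
finger_gap: 16.8
grip_force: 78.0
[ 514.58097821 -279.23626842  212.18786789] [-1.79999740e+02  7.03486744e-04  1.08029964e+00] [ 0.04372027  0.4765082  -2.10916155] [-0.15695604  0.02747815 -0.01508035] 16.92373835595401
rim n 4809 slope along post->? (deg) 0.946820279548903 side 0.36540377654720846 z 169.82412010028136 expected c [ 512.88414805 -189.25226558  212.18827661]
rim c [ 513.89623822 -191.71248287]
ball 3237 168.5 233.0 [ 512.83024549 -189.67774621  171.18786789]
```

View pics/w7.png

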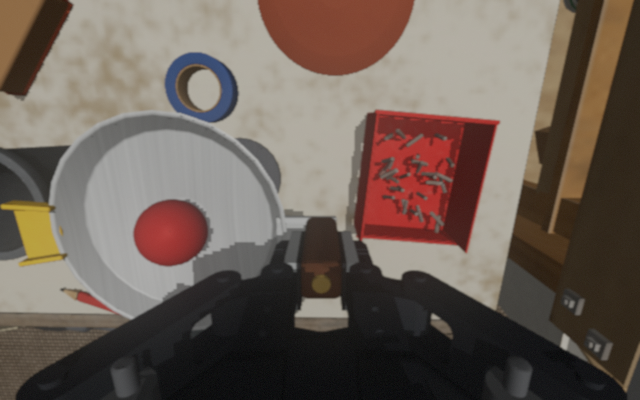

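The ball is in the middle of the dish at (171,232). The lip at (35,232) points at the tub, on heading 91° against the tub's 92°. The dish is level, still, and about 80 mm above the pedestal, so I'm handing in.

```bash
python3 -c "
from bench import hand_in
print(hand_in())"
```

```text
the job is handed in; nothing more can be done
None
```

I handed the job in at about 18 s, still holding the dish by its post about 8 cm above the pedestal, level to about 1°, with the red ball in the middle and the yellow lip pointing at the grey tub; the verdict was not shown.

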